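# Stow the stapler in the empty pencil case

## Robot

A 6-joint arm with a two-finger parallel gripper is mounted at the origin on the work surface. World frame = base frame: x ahead of the robot, y to its left, z up, the work surface at z = 0. Lengths are in m, angles in degrees, forces in N, time in s.
With the tool pointing down it reaches from about 0.375 to 0.9 m from the base axis. Payload 3.1 kg.
Tool frame: the origin (TCP) lies at the very end of the fingers, on their centre line; the grasp point (between the pads) lies 19 mm behind it; z points along the fingers, y is the line along which they close (so a half turn about z gives the same grasp; the last joint's range is limited). The gripper opens to 87 mm and grips with 3 to 60 N. Pads are 19 mm wide; open, the fingers measure 117 mm over their backs; the gripper's body (75 mm by 190 mm) begins 51 mm behind the grasp point.
Start: joints at [-82.133, 30.224, 82.088, -0, 67.689, -10.227], TCP at [0.194, -0.594, 0.223] pointing down, gripper open.
Joint ranges: [-176.69, 176.69], [-43.24, 126.21], [12.49, 139.97], [-82, 262], [0, 151.66], [-163.58, 163.58]. Speed limits (degrees/s): [159.86, 159.86, 180, 180, 180, 180].

## Interface

Orientations are given as a 3x3 rotation matrix whose columns are the frame's x, y, z axes.
In Python, from rig import * gives the robot as it stands.
- The arm moves only by the tool jog_arm, never from a script. Its arguments are lists of equal length, an entry for each row: "delta_pos": the shift along the world's x, y, z in cm, a list of three; "turn": the turn about the world's z in degrees; "grip": the closure, from 0 (fully open) to 1 (shut). In form: {"delta_pos": [[x, y, z], ...], "turn": [turn, ...], "grip": [grip, ...]}. A call has 1 to 12 rows; each row is the pose to reach, as a shift and turn from the pose commanded when the call began; what a row does not reach only later rows make up. A row lasts 1/8 s, in which the tool goes at most 62.5 mm and 10.7 degrees, less where a joint would pass 70% of its speed; a pose out of reach is approached as far as the arm can. A call with a gripper value outside its range is refused whole. The fingers move at their own pace and stop on an object; the grip force is fixed at half the most. Time passes only in rows, so rows that repeat a pose let the fingers close. It gives the time, the measured TCP pose, the force, the opening and the grip force at its end, in the units of the state.
- read_state(): the state, without advancing time (a new reading comes with each control period).
- capture(name): name is "scene" or "top" or "wrist"; returns a dict with "color" (480x640x3 uint8, blue, green, red), "fovy" (degrees; the focal length in pixels is half the picture's height over the tangent of half this angle, whatever the lens; pixels are square), "cx", "cy" (the principal point, pixels), "k1" (the pictures are not rectified: a ray, as slopes to the right and down, at radius r is drawn at 1 + k1 r^2 times it, then the intrinsics apply), "camera_from_world" (4x4, takes a point from world to camera coordinates). Camera axes: x right, y up, looking along -z (the intrinsics and any distortion apply to the point x, -y, -z); pixel columns grow to the right and rows downward; lengths in m; the calibration is good to about 2 mm. A picture is of the moment at which its call begins. There is no depth.
- hand_in(): hands the job in; it is judged then, once.
The state is a dict: "time_s": time; "joint_positions": joint angles; "qvel": joint speeds; "tau": joint torques, N m; "position": TCP position; "tcp_rot": TCP orientation; "force": force on the tool from outside, world axes, zero at the start; "moment": the same for the moment, N m; "opening": opening from 0.0 (shut) to 1.0 (fully open); "grasp_force": force on a finger pad.
Only numpy, scipy, OpenCV 4.12 (cv2) and the standard library are available. Lean on these libraries where they do the work, as an engineer would, in place of code of your own. Each camera call takes 0.05 s, during which the arm holds its last target. There are 200 camera calls.

## Task

Two pencil cases stand open on the desk and one of them already has a roll of tape in it. Set the stapler down, without dropping it, flat on its base inside the case that is empty, then swing that case's flap fully shut. Leave the other case open with its roll of tape as it is, and do not disturb the other things on the desk.

Things in the scene. Friction and masses are not known exactly. Their poses are not given: they have to be found in the camera images.
- stapler_center (a point): silver aluminium stapler with a black base, 140 mm long (its x), 34 mm wide (its y), 48 mm high, about 0.22 kg, loose, standing on its base on the desk. This point is its centre, 24 mm above its underside; z up. Its upper arm (from 22 to 48 mm above its underside) is 32 mm wide with straight sides and is the place to grip
- roll_center (a point): yellow roll of tape, 84 mm outside diameter, 60 mm hole, 24 mm high, lying flat about in the middle of one of the two cases (either one; the other is empty). This point is its centre, half-way up
- case_blue: blue plastic pencil case to the left (+y) of the desk's middle, fixed to the desk, an open-topped box 186 (its x) by 114 (its y) by 60 mm high, walls and floor 4 mm (inside 178 by 106 mm, inner floor 4 mm above the origin). Origin: centre of its underside; z up. Its flap is hinged along the top edge of its +x end, which points roughly to world +y
- flap_blue (a joint): angle (rad) of the blue case's flap: 0 shut flat on the rim, pi/2 upright, limit 2.1 leaning outward. Axis along case y at case x +93, z 60 mm. A 4 mm plate 114 mm wide (shut: z 60 to 64 mm) reaching 186 mm from the axis; a 44 mm wide grey tab mid free edge reaches 198 mm. Stiff hinge: stays at any angle; 1 to 2 N at the free edge swings it
- case_green: green plastic pencil case to the right (-y) of the desk's middle, fixed to the desk, an open-topped box 186 (its x) by 114 (its y) by 60 mm high, walls and floor 4 mm (inside 178 by 106 mm, inner floor 4 mm above the origin). Origin: centre of its underside; z up. Its flap is hinged along the top edge of its +x end, which points roughly to world -y
- flap_green (a joint): angle (rad) of the green case's flap: 0 shut flat on the rim, pi/2 upright, limit 2.1 leaning outward. Axis along case y at case x +93, z 60 mm. A 4 mm plate 114 mm wide (shut: z 60 to 64 mm) reaching 186 mm from the axis; a 44 mm wide grey tab mid free edge reaches 198 mm. Stiff hinge: stays at any angle; 1 to 2 N at the free edge swings it
- cup: terracotta pencil cup crowded with pens, 82 mm across, 100 mm high (pens to 190 mm), loose; leave alone. Origin: centre of its underside
- dispenser: steel tape dispenser base, 60 by 150 (its y) by 62 mm high, loose; leave alone. Origin: centre of its underside
- paperweight: green glass dome paperweight, 80 mm across, 55 mm high, loose; leave alone. Origin: centre of its underside
There are look-alikes about, which are no part of the job. What is meant by the case_green is not purple, and is the smaller of those in its own colour.

How it is judged:
By the outcome, as a careful person would: the job done as asked, in the order asked, and still so for the second after the job is handed in, with the robot touching nothing.
It also fails if it takes over 58 s, if anything falls off the work surface, if the arm or the gripper's body presses on something with over 40 N, if the wrist force passes 120 N, or if a joint passes its speed limit or range.

## Working session

There is one attempt and no reset: what is moved stays moved. The work goes in short steps, Python scripts to look and compute and a tool call to move; the robot and the scene stay as the last step left them, time stands still between calls to the robot, and variables do not carry over. Pictures are saved under pics/ and viewed, at most 10 in all, crops included, and the job is handed in when it is done.

Besides the shell and the picture viewer there is one more tool, called by a JSON object that holds its "fn" and its "kwargs", one argument or row to a line. jog_arm: Moves the arm, as the interface text tells. Its arguments: {"type":"object","properties":{"delta_pos":{"type":"array"},"turn":{"type":"array"},"grip":{"type":"array"}},"required":["delta_pos","turn","grip"]}

```bash
mkdir -p pics; cat > h.py <<'E'
from rig import *
import numpy as np, cv2
def ray(c,u,v):
    f=c["color"].shape[0]/2/np.tan(np.radians(c["fovy"])/2)
    K=np.array([[f,0,c["cx"]],[0,f,c["cy"]],[0,0,1]])
    p=cv2.undistortPoints(np.array([[[u,v]]],float),K,np.array([c["k1"],0,0,0,0.])) [0,0]
    # k1 model identical to opencv radial term
    M=np.array(c["camera_from_world"]); R=M[:3,:3]; t=M[:3,3]
    return -R.T@t, R.T@np.array([p[0],-p[1],-1])
def onz(c,u,v,z):
    o,d=ray(c,u,v); return o+d*(z-o[2])/d[2]
def proj(c,P):
    f=c["color"].shape[0]/2/np.tan(np.radians(c["fovy"])/2)
    M=np.array(c["camera_from_world"]); q=M[:3,:3]@np.array(P)+M[:3,3]
    s=np.array([q[0],-q[1]])/-q[2]; s=s*(1+c["k1"]*(s@s)); return s*f+[c["cx"],c["cy"]]
E
python3 - <<'E'
from h import *
import pickle
for n in ("scene","top"):
    c=capture(n); cv2.imwrite(f"pics/{n}0.png",c["color"]); pickle.dump(c,open(n+"0.pkl","wb")); print(n,c["fovy"],c["k1"],onz(c,320,240,0),ray(c,320,240)[0])
s=read_state();print(s["time_s"],s["opening"],np.round(s["tcp_rot"],3).tolist())
E
```

```text
scene 52.21874252868867 -0.08490494546749365 [ 0.40682808 -0.00047856  0.        ] [1.05794252 0.12911772 0.98767513]
top 47.07112403659736 -0.09959872820954815 [0.46602073 0.0247642  0.        ] [ 0.37451317 -0.0044549   1.35027553]
0.1 0.9989648227232991 [[0.951, 0.311, -0.0], [0.311, -0.951, 0.002], [0.0, -0.002, -1.0]]
```

View pics/top0.png

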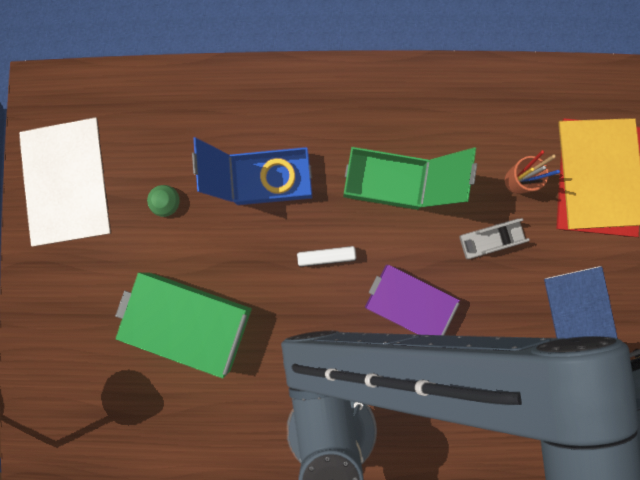

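View pics/scene0.png

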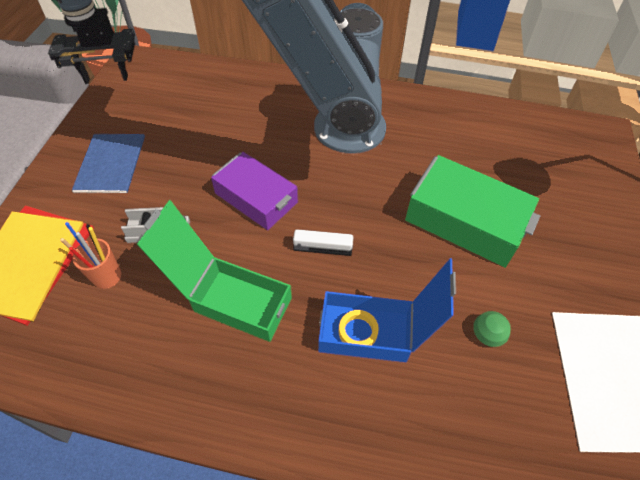

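The blue case at (272,176) in the top view holds the roll, so the target is a green one. The candidates are the small open green case at (387,178), the large closed green one at (185,325) and the purple one at (413,302). The small open one fits because it is the smaller green.

For the stapler, the candidates are the slim silver-white bar on a black base at (326,256), about 140x35 mm, and the wider steel piece at (495,238), about 150x60 mm, which matches the dispenser. I'll confirm this with an enlarged crop.

```bash
python3 - <<'E'
from h import *
import pickle
c=pickle.load(open("top0.pkl","rb")); s=pickle.load(open("scene0.pkl","rb"))
a=cv2.resize(c["color"][130:280,280:540],(780,450),interpolation=cv2.INTER_CUBIC)
b=cv2.resize(s["color"][190:350,110:370],(0,0),fx=.9,fy=.9)
cv2.imwrite("pics/crop.png",a)
im=c["color"]; hsv=cv2.cvtColor(im,cv2.COLOR_BGR2HSV)
m=np.zeros(im.shape[:2],np.uint8); m[240:272,290:362]=cv2.inRange(hsv,(0,0,150),(179,70,255))[240:272,290:362]
k=max(cv2.findContours(m,0,1)[0],key=cv2.contourArea)
r=cv2.minAreaRect(k);B=cv2.boxPoints(r);print("stapler px",r)
print(np.round([onz(c,*p,.048) for p in B],3).tolist())
hs=cv2.cvtColor(s["color"],cv2.COLOR_BGR2HSV)
m=np.zeros(im.shape[:2],np.uint8); m[220:262,285:362]=cv2.inRange(hs,(0,0,150),(179,70,255))[220:262,285:362]
k=max(cv2.findContours(m,0,1)[0],key=cv2.contourArea); r=cv2.minAreaRect(k); print("scene",r, onz(s,*r[0],.04))
E
```

```text
stapler px ((325.6646423339844, 255.48167419433594), (13.472644805908203, 57.75568771362305), 83.6598129272461)
[[0.435, 0.08, 0.048], [0.449, -0.056, 0.048], [0.417, -0.059, 0.048], [0.403, 0.077, 0.048]]
scene ((322.8934631347656, 239.17213439941406), (59.75358963012695, 15.753219604492188), 5.19442892074585) [0.42947085 0.01088187 0.04      ]
```

View pics/crop.png

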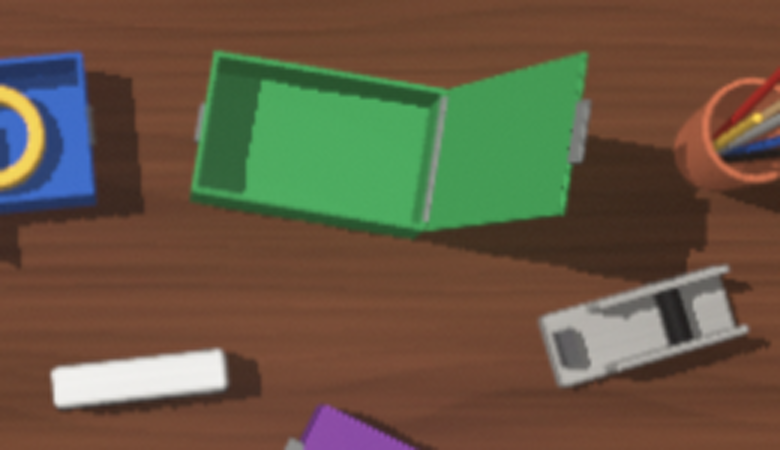

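The crop confirms it. The white-silver bar at crop (140,378) is the stapler, the steel channel at (645,325) is the dispenser, and the small green open case at (320,140) is empty. Next I'll compute the case pose and flap angle.

```bash
python3 - <<'E'
from h import *
import pickle
c=pickle.load(open("top0.pkl","rb"));s=pickle.load(open("scene0.pkl","rb"))
P=lambda u,v,z: onz(c,280+u/3,130+v/3,z)
fl,nl,nh,fh=P(217,51,.06),P(192,188,.06),P(420,228,.06),P(447,92,.06)
print(np.round([fl,nl,nh,fh],3).tolist())
print([round(np.linalg.norm(a-b),3) for a,b in((fl,nl),(nl,nh),(nh,fh),(fh,fl))])
ctr=(fl+nl+nh+fh)/4; ax=(nh+fh-fl-nl); ax/=np.linalg.norm(ax); print("ctr",ctr,"x axis ang",np.degrees(np.arctan2(ax[1],ax[0])))
ex=ax[:2]; ey=np.array([-ex[1],ex[0]])
C=ctr[:2]
for th in range(80,122,4):
    t=np.radians(th); h=C+ex*(.093+.186*np.cos(t)); z=.06+.186*np.sin(t)
    print(th,[np.round(proj(c,[*(h+ey*y),z]),0).tolist() for y in(.057,-.057)],[np.round(proj(s,[*(h+ey*y),z]),0).tolist() for y in(.057,-.057)])
print("obs top",[(280+u/3,130+v/3) for u,v in((587,52),(565,215))])
print("cup",onz(c,525,175,.1),"scene floor corners",[np.round(proj(s,[*(C+ex*a+ey*b),.06]),0).tolist() for a in(-.093,.093) for b in(-.057,.057)])
S=np.array([.426,.0105]); print("to stapler cm", (S-np.array(read_state()["position"])[:2])*100)
E
```

```text
[[0.683, -0.054, 0.06], [0.574, -0.034, 0.06], [0.541, -0.213, 0.06], [0.649, -0.236, 0.06]]
[np.float64(0.111), np.float64(0.182), np.float64(0.111), np.float64(0.185)]
ctr [ 0.61165188 -0.13416114  0.06      ] x axis ang -100.43649808579644
80 [[460.0, 144.0], [451.0, 198.0]] [[151.0, 245.0], [184.0, 200.0]]
84 [[454.0, 143.0], [445.0, 197.0]] [[157.0, 247.0], [189.0, 202.0]]
88 [[448.0, 141.0], [439.0, 196.0]] [[162.0, 249.0], [195.0, 203.0]]
92 [[442.0, 140.0], [433.0, 195.0]] [[169.0, 252.0], [201.0, 205.0]]
96 [[435.0, 139.0], [426.0, 194.0]] [[175.0, 254.0], [207.0, 208.0]]
100 [[429.0, 138.0], [420.0, 193.0]] [[181.0, 257.0], [213.0, 210.0]]
104 [[423.0, 137.0], [414.0, 192.0]] [[187.0, 260.0], [219.0, 213.0]]
108 [[416.0, 137.0], [407.0, 191.0]] [[194.0, 264.0], [225.0, 216.0]]
112 [[410.0, 136.0], [401.0, 190.0]] [[200.0, 267.0], [231.0, 220.0]]
116 [[404.0, 136.0], [395.0, 190.0]] [[207.0, 271.0], [236.0, 223.0]]
120 [[398.0, 136.0], [389.0, 189.0]] [[213.0, 275.0], [242.0, 227.0]]
obs top [(475.66666666666663, 147.33333333333334), (468.33333333333337, 201.66666666666669)]
cup [ 0.60721614 -0.45182691  0.1       ] scene floor corners [[290.0, 284.0], [266.0, 330.0], [214.0, 256.0], [188.0, 298.0]]
to stapler cm [23.19779611 60.39172388]
```

{"fn": "jog_arm", "kwargs": {
  "delta_pos": [
    [23.2,60.4,-6],
    [23.2,60.4,-6],
    [23.2,60.4,-6],
    [23.2,60.4,-6],
    [23.2,60.4,-6],
    [23.2,60.4,-6],
    [23.2,60.4,-6],
    [23.2,60.4,-6],
    [23.2,60.4,-6],
    [23.2,60.4,-6],
    [23.2,60.4,-6],
    [23.2,60.4,-6]
  ],
  "turn": [78,78,78,78,78,78,78,78,78,78,78,78],
  "grip": [0,0,0,0,0,0,0,0,0,0,0,0]
}}

```text
time_s: 1.6
position: [0.4262, 0.0115, 0.1622]
tcp_rot: [[-0.11, 0.994, -0.001], [0.994, 0.11, 0.0], [0.0, -0.001, -1.0]]
force: [-0.8, -0.3, -1.3]
opening: 1.002
grasp_force: 0.0
```

```bash
python3 - <<'E'
from h import *
c=capture("wrist"); cv2.imwrite("pics/w1.png",c["color"])
hsv=cv2.cvtColor(c["color"],cv2.COLOR_BGR2HSV)
m=cv2.inRange(hsv,(0,0,140),(179,60,255))
for k in cv2.findContours(m,0,1)[0]:
    if cv2.contourArea(k)>1500:
        r=cv2.minAreaRect(k); print(r); print(np.round([onz(c,*p,.048) for p in cv2.boxPoints(r)],4).tolist(),onz(c,*r[0],.048))
s=read_state();print(s["position"],s["joint_positions"])
E
```

```text
((318.99993896484375, 350.9999694824219), (379.99993896484375, 27.999996185302734), -0.0)
[[0.2647, -0.1322, 0.048], [0.2664, -0.102, 0.048], [0.6046, -0.0642, 0.048], [0.6128, -0.0932, 0.048]] [ 0.43706415 -0.09718171  0.048     ]
((319.5, 228.5), (163.0, 41.0), 90.0)
[[0.4025, 0.0789, 0.048], [0.4331, 0.0823, 0.048], [0.4506, -0.0538, 0.048], [0.4152, -0.0578, 0.048]] [0.42481603 0.01729645 0.048     ]
[0.42592924 0.01047187 0.16232996] [-1.36777038e+01  2.10261561e+01  1.13281654e+02 -2.87737352e-02
  4.57289466e+01 -1.98981725e+01]
```

View pics/w1.png

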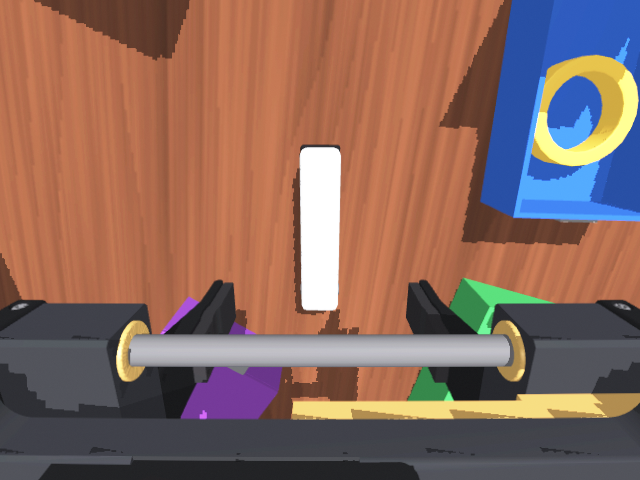

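The wrist view shows the stapler as a white bar at (320,228), upright in the picture. It is centred between the fingers and aligned with them. I'll descend and grip.

{"fn": "jog_arm", "kwargs": {
  "delta_pos": [
    [0,0.2,-5],
    [0,0.2,-10],
    [0,0.2,-12.5],
    [0,0.2,-13.7],
    [0,0.2,-13.7],
    [0,0.2,-13.7],
    [0,0.2,-13.7],
    [0,0.2,-13.7],
    [0,0.2,-13.7],
    [0,0.2,-13.7],
    [0,0.2,-13.7],
    [0,0.2,-13.7]
  ],
  "turn": [0,0,0,0,0,0,0,0,0,0,0,0],
  "grip": [0,0,0,0,0,1,1,1,1,1,1,1]
}}

```text
time_s: 3.15
position: [0.4258, 0.012, 0.0255]
tcp_rot: [[-0.106, 0.994, -0.001], [0.994, 0.106, 0.0], [0.0, -0.001, -1.0]]
force: [-0.4, -0.5, 0.8]
opening: 0.366
grasp_force: 30.0
```

{"fn": "jog_arm", "kwargs": {
  "delta_pos": [
    [0,0,3],
    [0,0,8],
    [0,0,12],
    [5,-3.8,12],
    [10,-7.5,12],
    [15,-11.3,12],
    [18.7,-14.1,12],
    [18.7,-14.1,12],
    [18.7,-14.1,12],
    [18.7,-14.1,12]
  ],
  "turn": [0,0,0,-5,-10,-16.5,-16.5,-16.5,-16.5,-16.5],
  "grip": [1,1,1,1,1,1,1,1,1,1]
}}

```text
time_s: 4.4
position: [0.6114, -0.1278, 0.1449]
tcp_rot: [[0.18, 0.984, -0.003], [0.984, -0.18, 0.001], [0.001, -0.003, -1.0]]
force: [0.3, 1.0, -1.9]
opening: 0.368
grasp_force: 30.0
```

```bash
python3 - <<'E'
from h import *
c=capture("wrist"); cv2.imwrite("pics/w2.png",c["color"])
s=capture("scene")
cv2.imwrite("pics/s2.png",cv2.resize(s["color"][130:350,110:390],(770,600)))
p=read_state();print(p["position"],p["force"])
C=np.array([.6117,-.1342]);ex=np.array([-.181,-.983]);ey=np.array([.983,-.181])
for z in (.06,):
  print([np.round(proj(c,[*(C+ex*a+ey*b),z])).tolist() for a in(-.093,.093) for b in(-.057,.057)])
E
```

```text
[ 0.61207773 -0.12804375  0.14541425] [ 0.48885506 -0.62029101 -2.53309775]
[[237.0, 123.0], [410.0, 123.0], [253.0, 362.0], [392.0, 362.0]]
```

View pics/w2.png

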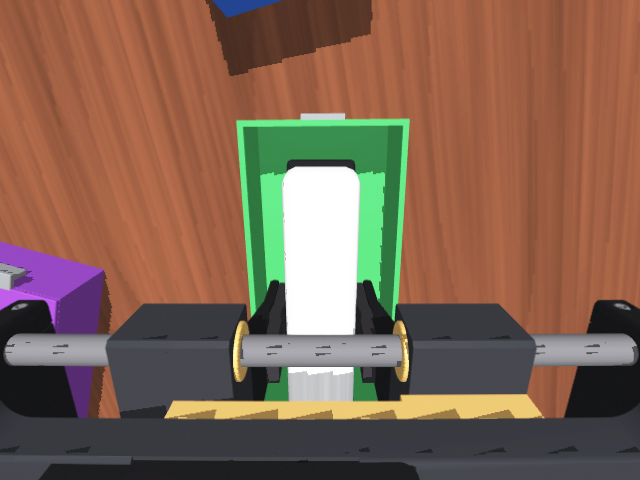

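View pics/s2.png

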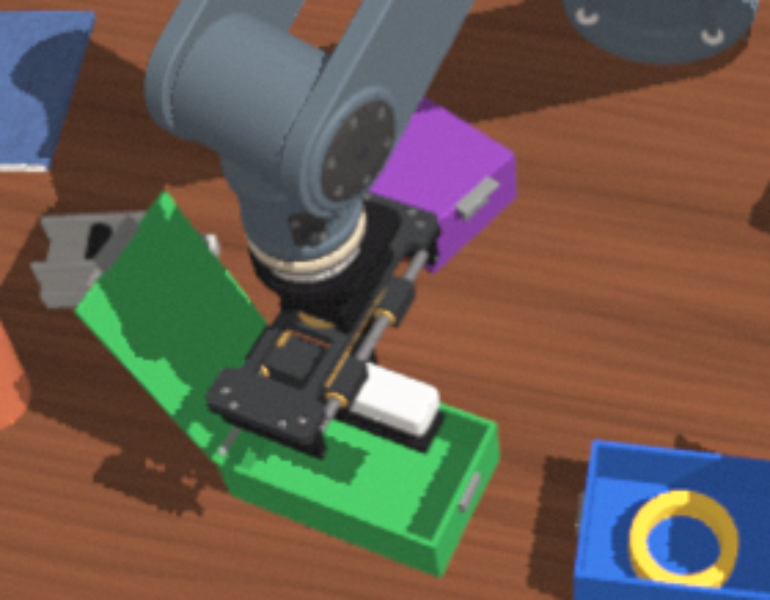

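The rim corners I predicted, such as (237,123) and (410,123), land on the case. The stapler, a white bar at (320,270), lines up with the case and is well inside its width. Lowering now.

{"fn": "jog_arm", "kwargs": {
  "delta_pos": [
    [0,0,-4],
    [0,0,-7.5],
    [0,0,-9.5],
    [0,0,-10.5],
    [0,0,-11],
    [0,0,-11.3],
    [0,0,-11.3],
    [0,0,-11.3]
  ],
  "turn": [0,0,0,0,0,0,0,0],
  "grip": [1,1,1,1,1,1,1,1]
}}

```text
time_s: 5.5
position: [0.6136, -0.1292, 0.0332]
tcp_rot: [[0.181, 0.984, 0.001], [0.984, -0.181, -0.0], [-0.0, 0.001, -1.0]]
force: [-0.2, -0.2, -2.1]
opening: 0.364
grasp_force: 30.0
```

{"fn": "jog_arm", "kwargs": {
  "delta_pos": [
    [0,0,-0.1],
    [0,0,-0.2],
    [0,0,-0.3],
    [0,0,-0.35],
    [0,0,-0.35]
  ],
  "turn": [0,0,0,0,0],
  "grip": [1,1,1,1,1]
}}

```text
time_s: 6.12
position: [0.6131, -0.1291, 0.0296]
tcp_rot: [[0.181, 0.984, 0.0], [0.984, -0.181, -0.0], [-0.0, 0.0, -1.0]]
force: [-0.3, 0.6, 2.3]
opening: 0.368
grasp_force: 30.0
```

Contact: the vertical force went from -2.1 to +2.3 N. I'll release with a small opening and lift.

{"fn": "jog_arm", "kwargs": {
  "delta_pos": [
    [0,0,0],
    [0,0,0],
    [0,0,0],
    [0,0,0],
    [0,0,2],
    [0,0,6],
    [0,0,12],
    [0,0,18],
    [0,0,23],
    [0,0,23],
    [0,0,23]
  ],
  "turn": [0,0,0,0,0,0,0,0,0,0,0],
  "grip": [0.45,0.45,0.45,0.45,0.45,0.45,0.45,1,1,1,1]
}}

```text
time_s: 7.5
position: [0.6125, -0.1288, 0.2596]
tcp_rot: [[0.181, 0.984, 0.0], [0.984, -0.181, -0.0], [-0.0, 0.0, -1.0]]
force: [0.7, 1.1, -0.1]
opening: 0.179
grasp_force: 0.0
```

```bash
python3 - <<'E'
from h import *
c=capture("wrist"); s=capture("scene")
a=cv2.resize(c["color"],(400,300)); b=cv2.resize(s["color"][130:350,110:390],(400,300))
cv2.imwrite("pics/r3.png",np.hstack([a,b]))
E
```

```text
(no output)
```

View pics/r3.png

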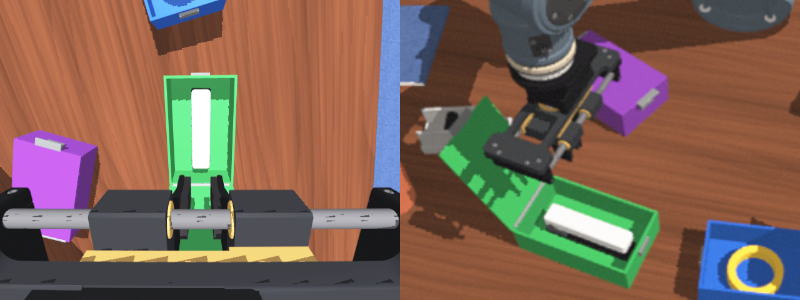

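Left half: the stapler is a white bar at (200,130), inside the green case. Right half: it lies flat at (588,230), and the roll at (755,268) is untouched. Next I'll move over and past the flap's free edge, which is at about 110°.

{"fn": "jog_arm", "kwargs": {
  "delta_pos": [
    [0,0,4.5],
    [-0.4,-2,5],
    [-1.4,-7.5,5],
    [-2.5,-13.5,5],
    [-3.5,-19,5],
    [-3.9,-21,5],
    [-3.9,-21,5],
    [-3.9,-21,0],
    [-3.9,-21,-4.5],
    [-3.9,-21,-4.5],
    [-3.9,-21,-4.5]
  ],
  "turn": [0,0,0,0,0,0,0,0,0,0,0],
  "grip": [1,1,1,1,1,1,1,1,1,1,1]
}}

```text
time_s: 8.98
position: [0.5754, -0.3384, 0.2156]
tcp_rot: [[0.179, 0.984, 0.002], [0.984, -0.179, -0.001], [-0.001, 0.002, -1.0]]
force: [1.0, -0.9, -0.3]
opening: 0.003
grasp_force: 0.0
```

{"fn": "jog_arm", "kwargs": {
  "delta_pos": [
    [0.4,2.2,0],
    [0.8,4.4,0],
    [1.05,5.8,0.4],
    [1.3,7.1,0.7],
    [1.6,8.5,0.9],
    [1.8,9.9,1.0],
    [2.2,12,0.9],
    [2.6,14.1,0.6],
    [3.0,16.1,0],
    [3.3,18.1,-1.0],
    [3.3,18.1,-1.0]
  ],
  "turn": [0,0,0,0,0,0,0,0,0,0,0],
  "grip": [1,1,1,1,1,1,1,1,1,1,1]
}}

```text
time_s: 10.35
position: [0.6066, -0.1555, 0.2026]
tcp_rot: [[0.178, 0.984, -0.003], [0.984, -0.178, 0.002], [0.001, -0.003, -1.0]]
force: [0.2, -0.4, 0.6]
opening: 0.005
grasp_force: 0.0
```

```bash
python3 - <<'E'
from h import *
s=capture("scene"); c=capture("wrist")
cv2.imwrite("pics/r4.png",np.hstack([cv2.resize(c["color"],(400,300)),cv2.resize(s["color"][130:350,110:390],(400,300))]))
E
```

```text
(no output)
```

View pics/r4.png

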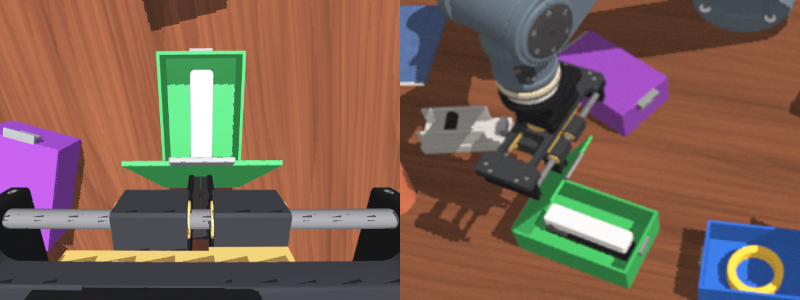

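The flap has followed the finger to about 60°: its edge is at (200,162) in the wrist half, and the stapler is undisturbed. Continuing down the arc.

{"fn": "jog_arm", "kwargs": {
  "delta_pos": [
    [0.3,1.8,-1.2],
    [0.6,3.4,-2.5],
    [0.9,4.8,-4.1],
    [1.1,6.1,-5.9],
    [1.3,7.0,-7.8],
    [1.4,7.8,-9.8],
    [1.5,8.2,-11.5],
    [1.6,8.4,-12.7],
    [1.6,8.4,-13.5],
    [1.6,8.4,-13.8],
    [1.6,8.4,-13.8]
  ],
  "turn": [0,0,0,0,0,0,0,0,0,0,0],
  "grip": [1,1,1,1,1,1,1,1,1,1,1]
}}

```text
time_s: 11.82
position: [0.6233, -0.0744, 0.0662]
tcp_rot: [[0.181, 0.983, 0.0], [0.983, -0.181, -0.0], [-0.0, 0.0, -1.0]]
force: [-0.2, -1.0, 0.5]
opening: 0.002
grasp_force: 0.0
```

{"fn": "jog_arm", "kwargs": {
  "delta_pos": [
    [0,0,-0.1],
    [0,0,-0.2],
    [0,0,-0.25],
    [0,0,-0.3],
    [0,0,-0.3]
  ],
  "turn": [0,0,0,0,0],
  "grip": [1,1,1,1,1]
}}

```text
time_s: 12.45
position: [0.6236, -0.0744, 0.0643]
tcp_rot: [[0.18, 0.984, 0.001], [0.984, -0.18, -0.001], [-0.0, 0.001, -1.0]]
force: [-0.9, 0.9, 6.5]
opening: -0.0
grasp_force: 3.2
```

{"fn": "jog_arm", "kwargs": {
  "delta_pos": [
    [0,0,-0.1],
    [0,0,-0.1],
    [0,0,-0.1],
    [0,0,2],
    [0,0,7],
    [0,0,13],
    [0,-5,18],
    [-8,-10,20],
    [-13,-15,20],
    [-18,-20,20],
    [-18,-20,20],
    [-18,-20,20]
  ],
  "turn": [0,0,0,0,0,0,0,0,0,0,0,0],
  "grip": [1,1,1,1,1,1,1,1,1,1,1,1]
}}

```text
time_s: 13.95
position: [0.4408, -0.2763, 0.2632]
tcp_rot: [[0.186, 0.983, -0.0], [0.983, -0.186, -0.0], [-0.0, -0.0, -1.0]]
force: [1.0, 0.7, -0.6]
opening: -0.0
grasp_force: 0.0
```

```bash
python3 - <<'E'
from h import *
s=capture("scene")
cv2.imwrite("pics/s5.png",cv2.resize(s["color"][130:380,50:530],(800,417)))
C=np.array([.6117,-.1342]);ex=np.array([-.181,-.983]);ey=np.array([.983,-.181])
g=cv2.inRange(cv2.cvtColor(s["color"],cv2.COLOR_BGR2HSV),(50,100,40),(75,255,255)); g[:,320:]=0
k=max(cv2.findContours(g,0,1)[0],key=cv2.contourArea); print(cv2.approxPolyDP(k,4,True)[:,0].tolist())
print([np.round(proj(s,[*(C+ex*a+ey*b),.064])).tolist() for a in(-.093,.093) for b in(-.057,.057)])
E
```

```text
[[214, 257], [188, 298], [193, 309], [270, 340], [284, 312], [280, 318], [274, 313], [283, 297], [290, 300], [290, 285]]
[[290.0, 283.0], [266.0, 329.0], [214.0, 255.0], [187.0, 297.0]]
```

View pics/s5.png

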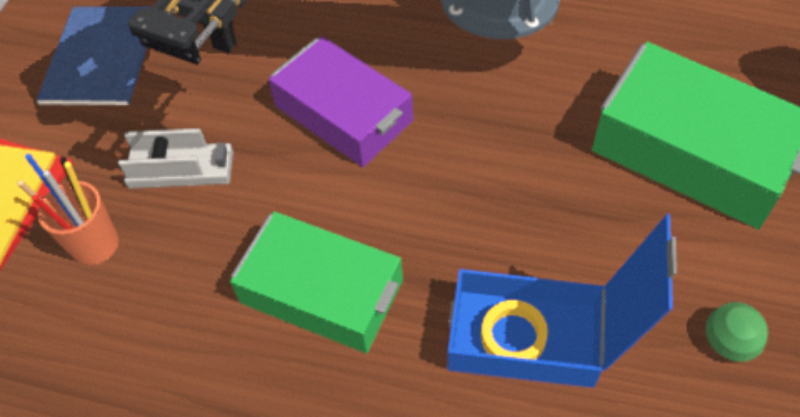

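The green flap is shut flat: its corners at (214,257) and (290,285) match the predicted closed pose. The blue case is open with its roll, and the cup, dispenser and paperweight are untouched.

```bash
python3 -c "
from rig import *
print(hand_in())"
```

```text
the job is handed in; nothing more can be done
None
```

I set the stapler flat in the empty green case and swung its flap fully shut; the blue case is still open with its roll of tape, nothing else was moved, and the job is handed in at about 14 s.

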